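# Start a measuring run at the profile gauge

### The job

Start a measuring run at the gauge with the closed fingertips: push the raised half of the rocker on the switch box fully down, then press the round key on the operator pad fully in so that it stays in, and last press the long bar key fully in for a moment and let it come back up. Keep to this order, leave the square key alone, do not lift or shove the switch box, and leave everything else on the bench where it is.

Things in the scene. Friction and masses are not known exactly. Their poses are not given: they have to be found in the camera images.
- switch_box: loose white steel box 130 x 90 x 50 mm (x, y, z), 0.9 kg, standing flat on the bench with a black V-shaped rocker on its top; origin under its centre, z up. The rocker's raised half is on the box's own +x side. A grey frame (76 x 51 mm outside, top at 64 mm) surrounds the rocker
- rocker (a joint): angle of the rocker, rad: 0 to 0.05 at the start (off), 0.52 when the raised half is fully down (on). Each half is 32 mm long (x) and 40 mm wide; pivot along the box's y, 66 mm above its origin. Off, the raised half slopes up 30 degrees to its end, 28 mm out and 82 mm high; on, it lies level at 66 mm. Needs about 3 N at 24 mm from the pivot, has no spring and stays where it is left
- rocker_press (a point): point on the face of the rocker's raised half, 24 mm along it from the pivot, on its centre line; moves with the rocker (off: 21 mm out from the box's centre and 78 mm above the bench; on: 24 mm out, 66 mm high). Good place to push straight down
- pad: white operator pad 160 x 240 x 40 mm (x, y, z), fixed to the bench; origin under its centre, z up. Three aluminium key modules (60 x 56 x 14 mm) stand on it in a row along its y, 35 mm to +x of its centre and 68 mm apart, in any order. The keys are black, stand 14 mm proud of the modules (tops 68 mm above the bench) and travel 9 mm straight down
- round_top (a point): top of the round key, 32 mm across. Origin at the centre of its top face, moving with the key, z up, x and y as the operator pad. 
- round_key (a joint): travel of the round key, m: near 0 out (up to 1 mm at the start), 0.009 fully in. Needs about 3 N and stays where it is pushed; it has no spring
- bar_top (a point): top of the long bar key, 50 mm along the pad's x by 20 mm along y. Origin at the centre of its top face, moving with the key, z up, x and y as the operator pad. 
- bar_key (a joint): travel of the bar key, m: 0 out, 0.009 fully in. Spring: 1.6 N to start, 5.2 N fully in; comes back up when let go
- square_top (a point): top of the square key, 32 x 32 mm, which is not to be pressed. Origin at the centre of its top face, moving with the key, z up, x and y as the operator pad. 
- square_key (a joint): travel of the square key, m: 0 out, 0.009 in; sprung like the bar key
- master_ring: plain steel ring 36 mm across, 14 mm tall, lying on the operator pad's front half; origin under its centre. Not part of the job
- v_block: small dark steel V-block 50 x 40 x 40 mm on the bench between pad and switch box; origin under its centre. Not part of the job
- marker: marker pen 120 mm long, 17 mm wide, 15 mm thick, lying on the bench along its x axis; origin at its middle, underside. Not part of the job
- mouse: black computer mouse 105 x 60 x 36 mm on a blue mat; origin under its centre. Not part of the job
- block_case: closed wooden gauge-block case 120 x 80 x 35 mm; origin under its centre. Not part of the job
- mug: white mug 80 mm across, 90 mm tall, handle to its +y; origin under its centre. Not part of the job
- ball_gauge: white 25 mm ball on a steel stem and 44 mm round foot, 55 mm tall overall; origin under its centre. Not part of the job
Things that resemble listed ones, but are neither listed nor needed, are in the scene too. Leave any pink or purple look-alike of the switch_box alone.

How it is judged:
By the outcome, as a careful person would: the job done as asked, in the order asked, and still so for the second after the job is handed in, with the robot touching nothing.
It also fails if it takes over 51 s, if anything falls off the work surface, if the arm or the gripper's body presses on something with over 40 N, if the wrist force passes 120 N, or if a joint passes its speed limit or range.

### The arm

A 7-joint arm with a two-finger parallel gripper is mounted at the origin on the work surface. World frame = base frame: x ahead of the robot, y to its left, z up, the work surface at z = 0. Lengths are in m, angles in rad, forces in N, time in s.
With the tool pointing down it reaches from about 0.425 to 0.925 m from the base axis. Payload 6.8 kg.
Tool frame: the origin (TCP) lies at the very end of the fingers, on their centre line; the grasp point (between the pads) lies 19 mm behind it (grip_point_offset is the distance from the TCP to the grasp point, in m); z points along the fingers, y is the line along which they close (so a half turn about z gives the same grasp; the last joint's range is limited). The gripper opens to 85 mm and grips with 20 to 120 N. Pads are 22 mm wide; open, the fingers measure 114 mm over their backs; the gripper's body (76 mm by 85 mm) begins 54 mm behind the grasp point. The pads swing forward as they close: fully open they stand 13 mm farther back than shut.
Start: joints at [1.037, 0.477, 0.022, 1.555, -0.011, 1.109, -0.083], TCP at [0.279, -0.615, 0.231] pointing down, gripper open.
Joint ranges: [-2.96, 2.96], [-0.34, 2.1], [-1.41, 1.46], [0.24, 2.44], [-1.37, 4.51], [0.17, 1.92], [-2.96, 2.96]. Speed limits (rad/s): [2.39, 2.39, 3.14, 3.14, 3.14, 3.14, 3.14].

### API

Orientations are given as a unit quaternion [w, x, y, z].
In Python, from station import * gives the robot as it stands.
- The arm moves only by the tool carry_out, never from a script. Its argument "rows" is text: rows parted by semicolons, each of 4 numbers parted by spaces: the shift along the world's x, y, z in mm, then the turn about the world's z in degrees. In form: dx dy dz yaw; .... A call has 1 to 10 rows; each row shifts and turns the commanded pose from where the row before left it; what a row does not reach is not made up. A row lasts 1/8 s, in which the tool goes at most 62.5 mm and 10.7 degrees, less where a joint would pass 70% of its speed; a pose out of reach is approached as far as the arm can. A call is refused whole if a number of a shift passes 62.5 or a number of a turn 10.7, either way. A call with a gripper value outside its range is refused whole. "claw" is the finger opening in mm, from 0 to 85.4, set as the call begins (left out, the last holds). The fingers move at their own pace and stop on an object; "force" is the grip in N (left out, the last holds). Time passes only in rows, so rows that do not move let the fingers close. It gives the time, the measured TCP pose, the force, the opening and the grip force at its end, in the units of the state.
- get_obs(): the state, without advancing time (a new reading comes with each control period).
- read_camera(name): name is "side" or "top"; returns a dict with "img" (384x512x3 uint8, blue, green, red), "fov_y" (degrees; the focal length in pixels is half the picture's height over the tangent of half this angle, whatever the lens; pixels are square), "cx", "cy" (the principal point, pixels), "world_to_cam" (4x4, takes a point from world to camera coordinates). Camera axes: x right, y up, looking along -z (the intrinsics and any distortion apply to the point x, -y, -z); pixel columns grow to the right and rows downward; lengths in m; the calibration is good to about 2 mm. A picture is of the moment at which its call begins. There is no depth.
- hand_in(): hands the job in; it is judged then, once.
Trained networks look in the newest picture that a camera, given by its name, has taken for a name from the list of things; names that differ only in an ending like _2 or _b are one class to them, and where a whole thing is asked for, a point or a joint stands for the part that bears it (a point fixed in the world has none). Each returns a list of dicts, best first, with "confidence" (0 to 1); they miss things now and then, are a little off and sometimes report something else, mostly with a low value. They report only what shows in the picture. A call takes as long as a camera call. They do not tell look-alikes from the thing itself.
- recognise(camera, thing): "centre" ([column, row] in pixels, amid what is visible of it).
- outline_of(camera, thing): "pixels" (384x512 bool, what is visible of it) and "centre" ([column, row] in pixels, amid what is visible of it).
- place_of(camera, thing): "centre" ([column, row] in pixels: a listed point, or the origin of a listed thing).
The state is a dict: "t": time; "q": joint angles; "joint_vel": joint speeds; "joint_torque": joint torques, N m; "eef_pos": TCP position; "tool_rot": TCP orientation; "contact_force": force on the tool from outside, world axes, zero at the start; "torque": the same for the moment, N m; "gripper_width": opening from 0.0 (shut) to 1.0 (fully open); "grasp_force": force on a finger pad.
Only numpy, scipy, OpenCV 4.12 (cv2) and the standard library are available. Lean on these libraries where they do the work, as an engineer would, in place of code of your own. Each camera call takes 0.05 s, during which the arm holds its last target. There are 200 camera calls.

## Working session

There is one attempt and no reset: what is moved stays moved. The work goes in short steps, Python scripts to look and compute and a tool call to move; the robot and the scene stay as the last step left them, time stands still between calls to the robot, and variables do not carry over. Pictures are saved under pics/ and viewed, at most 10 in all, crops included, and the job is handed in when it is done.

Besides the shell and the picture viewer there is one more tool, called after "Request:" as a command line: name --argument value ..., lists and objects as JSON in quotes. carry_out: Moves the arm, as the interface text tells. Its arguments: {"type":"object","properties":{"rows":{"type":"string"},"claw":{"type":"number"},"force":{"type":"number"}},"required":["rows"]}

```bash
mkdir -p pics; cat > h.py <<'E'
from station import *
import numpy as np, cv2
def ray(c,px):
    h=c["img"].shape[0]; f=h/2/np.tan(np.radians(c["fov_y"])/2)
    T=np.array(c["world_to_cam"]); R=T[:3,:3]; o=-R.T@T[:3,3]
    d=R.T@np.array([(px[0]-c["cx"])/f,-(px[1]-c["cy"])/f,-1]); return o,d
def at_z(c,px,z):
    o,d=ray(c,px); return o+d*(z-o[2])/d[2]
def proj(c,p):
    h=c["img"].shape[0]; f=h/2/np.tan(np.radians(c["fov_y"])/2)
    T=np.array(c["world_to_cam"]); q=T[:3,:3]@np.array(p)+T[:3,3]
    return np.array([c["cx"]+f*q[0]/-q[2], c["cy"]-f*q[1]/-q[2]])
E
python3 - <<'E'
from h import *
np.set_printoptions(precision=4,suppress=True)
Z=dict(switch_box=0,rocker_press=.078,pad=0,round_top=.068,bar_top=.068,square_top=.068)
for n in("top","side"):
    c=read_camera(n); cv2.imwrite(f"pics/{n}0.png",c["img"])
    print(n,c["fov_y"],c["cx"],c["cy"],[k for k in c if k!="img"], ray(c,(256,192)))
    for t in Z:
        for r in place_of(n,t): print(t,np.round(r["centre"],1),round(r["confidence"],2),at_z(c,r["centre"],Z[t])[:2])
o=get_obs();print(o["t"],o["eef_pos"],o["tool_rot"],o["contact_force"])
E
```

```text
top 50.717740863359545 251.9065589702331 189.2228486453972 ['fov_y', 'cx', 'cy', 'world_to_cam'] (array([0.4692, 0.0484, 1.1961]), array([ 0.0828,  0.0081, -0.9966]))
switch_box [201.  123.9] 0.87 [0.7732 0.2258]
switch_box [199.7 189.1] 0.58 [0.5758 0.2255]
switch_box [230.6 266. ] 0.58 [0.3513 0.1303]
rocker_press [231.6 277.4] 0.83 [0.3284 0.1218]
rocker_press [190.6 177.6] 0.75 [0.6008 0.2401]
rocker_press [201.3 113.3] 0.75 [0.7839 0.2141]
rocker_press [321.5 216.7] 0.64 [ 0.4956 -0.123 ]
pad [348.5 225.3] 0.93 [ 0.473  -0.2137]
pad [255.3 121.8] 0.58 [0.7806 0.0621]
round_top [321.6 217. ] 0.47 [ 0.495  -0.1248]
bar_top [349.2 216.8] 0.45 [ 0.4963 -0.201 ]
square_top [370.5 207.4] 0.48 [ 0.5228 -0.2601]
side 57.32456597856169 257.9026636027797 194.16901858956223 ['fov_y', 'cx', 'cy', 'world_to_cam'] (array([0.2812, 0.6096, 0.7559]), array([ 0.3313, -0.6091, -0.7206]))
switch_box [160.4 235. ] 0.94 [0.7738 0.2345]
switch_box [223.5 268.5] 0.72 [0.5718 0.2393]
switch_box [325.8 274.5] 0.71 [0.3445 0.132 ]
rocker_press [211.  245.3] 0.82 [0.6009 0.2392]
rocker_press [159.4 208.7] 0.8 [0.7792 0.2091]
rocker_press [340.1 256.8] 0.78 [0.326  0.1223]
rocker_press [316.1 154.9] 0.2 [ 0.5108 -0.1859]
pad [325.1 179.9] 0.58 [ 0.4673 -0.1796]
pad [212.2 242.4] 0.49 [0.6401 0.1874]
bar_top [316.4 158.8] 0.46 [ 0.5065 -0.1812]
square_top [322.  142.2] 0.58 [ 0.5214 -0.2645]
square_top [287.3 127. ] 0.58 [ 0.6516 -0.2836]
0.7 [ 0.2788 -0.6148  0.2313] [0.     0.9774 0.2113 0.    ] [-1.1287 -0.0244  0.4674]
```

```bash
python3 - <<'E'
import cv2
a=cv2.imread("pics/top0.png");b=cv2.imread("pics/side0.png")
cv2.imwrite("pics/t1.png",cv2.resize(a[80:300,150:410],None,fx=2.7,fy=2.7,interpolation=2))
cv2.imwrite("pics/s1.png",cv2.resize(b[100:300,110:370],None,fx=3,fy=3,interpolation=2))
E
```

```text
(no output)
```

View pics/t1.png

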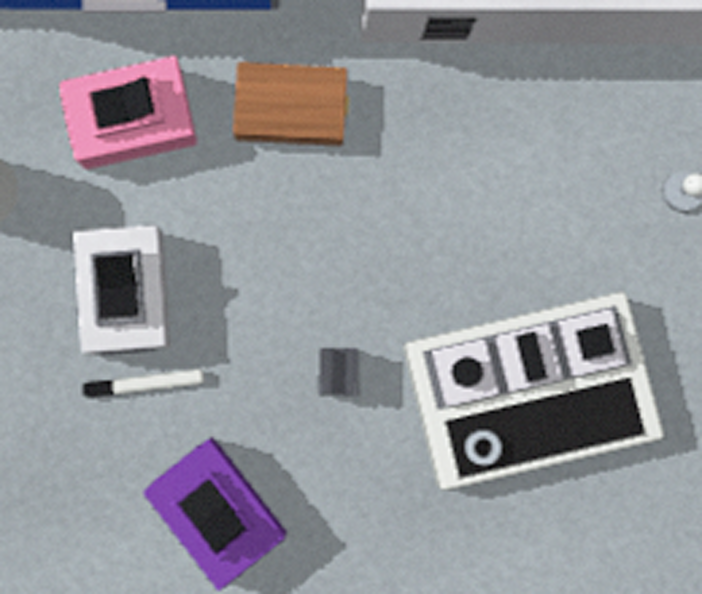

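View pics/s1.png

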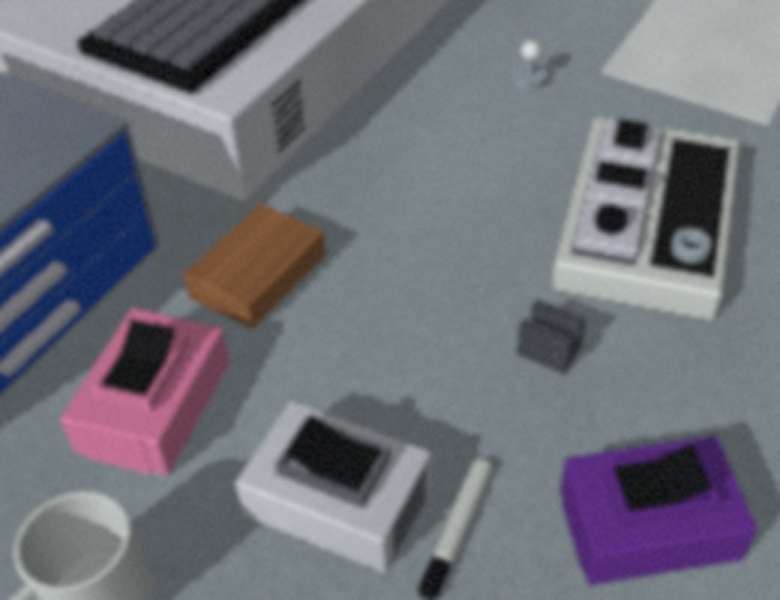

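The top view shows three rocker boxes: white at about (200,187), pink at (197,121) and purple at (230,270). The white one is the listed switch box. On the pad, the keys are round at (323,218), bar at (347,212) and square at (371,206). Next I'll fit models to these and check them in one enlarged overlay.

```bash
cat > fit.py <<'E'
from h import *
from scipy.optimize import least_squares
np.set_printoptions(precision=4,suppress=True)
C={n:read_camera(n) for n in("top","side")}
seeds=dict(top=[(323,217.8),(347,212.2),(370.7,206.3)],side=[(110+611/3,100+219/3),(110+621/3,100+174/3),(110+631/3,100+134/3)])
def blob(img,s):
    m=(cv2.GaussianBlur(img,(3,3),0).max(2)<70).astype(np.uint8)
    n,l,st,ce=cv2.connectedComponentsWithStats(m)
    k=l[int(s[1]),int(s[0])]; return ce[k],st[k,4]
K={}
for n in C:
    K[n]=[blob(C[n]["img"],s) for s in seeds[n]]
    for c,a in K[n]: print(n,c,a,at_z(C[n],c,.067)[:2])
def T(p,l):
    c,s=np.cos(p[2]),np.sin(p[2]); return [p[0]+c*l[0]-s*l[1],p[1]+s*l[0]+c*l[1],l[2]]
# keys sit on pad y = +68, 0, -68 (round toward +y)
loc=[(.035,.068,.066),(.035,0,.066),(.035,-.068,.066)]
def res(p,cams=("top","side")):
    return np.concatenate([proj(C[n],T(p,l))-k[0] for n in cams for l,k in zip(loc,K[n])])
for cams in(("top",),("side",),("top","side")):
    r=least_squares(res,[.48,-.2,.2],args=(cams,)); print(cams,r.x,np.abs(r.fun).max(),[T(r.x,l) for l in loc])
pad=r.x
# box: outline -> silhouette fit of the box body in both views
O={}
for n in C:
    ol=[o for o in outline_of(n,"switch_box")]
    w=dict(top=(200,187),side=(223,260))[n]
    o=min(ol,key=lambda o:np.hypot(*(np.array(o["centre"])-w))); O[n]=o["pixels"]; print(n,o["centre"],o["confidence"],o["pixels"].sum())
corn=[(sx*.065,sy*.045,z) for sx in(1,-1) for sy in(1,-1) for z in(0,.05)]+[(x,sy*.02,.082) for x in(.028,) for sy in(1,-1)]
def sil(p,cam):
    h=cv2.convexHull(np.float32([proj(C[cam],T(p,l)) for l in corn]))
    m=np.zeros((384*4,512*4),np.uint8); cv2.fillPoly(m,[np.int32(h*4+1.5)],1); return cv2.resize(m*255,(512,384),interpolation=cv2.INTER_AREA)/255.
from scipy.optimize import minimize
f=lambda p,cams:sum(np.abs(sil([p[0]/100,p[1]/100,p[2]/20],n)-O[n]).sum() for n in cams)
for cams in(("top",),("side",),("top","side")):
    r=minimize(f,[57.5,23,.8],args=(cams,),method="Nelder-Mead",options=dict(initial_simplex=[[57.5,23,.8],[58.5,23,.8],[57.5,24,.8],[57.5,23,2]]))
    box=[r.x[0]/100,r.x[1]/100,r.x[2]/20]; print(cams,box,r.fun,"press",T(box,(.021,0,.078)))
ims=[]
for n,(u,v) in dict(top=(160,150),side=(175,220)).items():
    S=5; im=cv2.resize(C[n]["img"][v:v+75,u:u+80],None,fx=S,fy=S,interpolation=2)
    def L(a,b,col): 
        q=[tuple(np.int32((proj(C[n],T(box,x))-[u,v]+.5)*S)) for x in(a,b)]; cv2.line(im,tuple(map(int,q[0])),tuple(map(int,q[1])),col,1)
    R=lambda x,y,z,col:[L(a,b,col) for a,b in zip([(x,y,z),(x,-y,z),(-x,-y,z),(-x,y,z)],[(x,-y,z),(-x,-y,z),(-x,y,z),(x,y,z)])]
    R(.065,.045,.05,(0,0,255)); R(.065,.045,0,(0,255,255)); R(.038,.0255,.064,(0,255,0))
    for q in[(.028,.082),(-.032,.066)]:
        L((0,.02,.066),(q[0],.02,q[1]),(255,128,0));L((0,-.02,.066),(q[0],-.02,q[1]),(255,128,0));L((q[0],-.02,q[1]),(q[0],.02,q[1]),(255,128,0))
    ims.append(im)
    big=C[n]["img"]
    us=dict(top=(298,180),side=(280,125))[n]; im=cv2.resize(big[us[1]:us[1]+45,us[0]:us[0]+80],None,fx=5,fy=5,interpolation=2)
    for l in loc: cv2.circle(im,tuple(int(x) for x in (proj(C[n],T(pad,l))-us+.5)*5),3,(0,0,255),-1)
    ims.append(im)
cv2.imwrite("pics/ov.png",np.vstack([np.hstack([ims[0],ims[2]]),np.hstack([ims[1],ims[3]])]))
E
python3 fit.py
```

```text
top [322.7432 217.3243] 74 [ 0.4941 -0.1281]
top [346.5769 211.8077] 104 [ 0.51   -0.1941]
top [370.283  206.2642] 106 [ 0.526  -0.2598]
side [313.4627 172.5522] 67 [ 0.4912 -0.1218]
side [317.0123 157.8765] 81 [ 0.5068 -0.1873]
side [319.9848 144.2879] 66 [ 0.5234 -0.2528]
('top',) [ 0.4761 -0.2025  0.2376] 0.0903648802084831 [[np.float64(0.4940920769533385), np.float64(-0.12813886043430883), 0.066], [np.float64(0.5100961870337418), np.float64(-0.1942287118529218), 0.066], [np.float64(0.5261002971141451), np.float64(-0.26031856327153474), 0.066]]
('side',) [ 0.4735 -0.1968  0.2412] 0.11390987156337928 [[np.float64(0.4912401184804248), np.float64(-0.1224573795512604), 0.066], [np.float64(0.5074845816758661), np.float64(-0.18848856472532763), 0.066], [np.float64(0.5237290448713073), np.float64(-0.25451974989939485), 0.066]]
('top', 'side') [ 0.4752 -0.2011  0.2396] 1.043307739782307 [[np.float64(0.4930997328130603), np.float64(-0.12671531011033482), 0.066], [np.float64(0.509236538477271), np.float64(-0.19277288729081804), 0.066], [np.float64(0.5253733441414817), np.float64(-0.25883046447130126), 0.066]]
top [195.0, 185.6] 0.57 1532
side [223.3, 262.6] 0.79 2282
('top',) [np.float64(0.5771675118796042), np.float64(0.2362528467593902), np.float64(0.0579232493143086)] 61.85490196078431 press [np.float64(0.5981322931486114), np.float64(0.23746855492448793), 0.078]
('side',) [np.float64(0.5765915386934674), np.float64(0.236046936120948), np.float64(0.07916174825575209)] 184.921568627451 press [np.float64(0.597525773932526), np.float64(0.23770759712059703), 0.078]
('top', 'side') [np.float64(0.5768279857408996), np.float64(0.2359900225747314), np.float64(0.08938475025253961)] 235.2313725490196 press [np.float64(0.5977441504284244), np.float64(0.23786460379845437), 0.078]
```

View pics/ov.png

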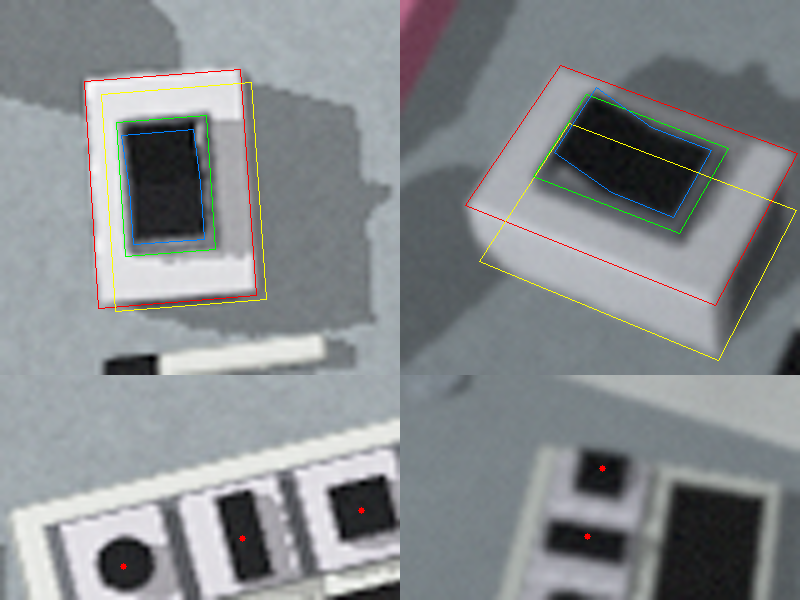

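The overlay fits the white box to within a pixel or two, with the raised half at world +x, and the key centres match. The rocker press point is about (598, 238) mm, the round key (493, -127) and the bar (509, -193). I'll move above the rocker with the fingers closed.

Request:
carry_out --rows "20 53 0 -10;20 53 0 -10;20 53 0 0;20 53 0 0;20 53 0 0;20 53 0 0;20 53 0 0;20 53 0 0;20 53 0 0;20 53 0 0" --claw 0

```text
t: 2.15
eef_pos: [0.4794, -0.0831, 0.2317]
tool_rot: [0.0, 0.999, 0.038, 0.0]
contact_force: [1.3, -1.0, -0.4]
gripper_width: 0.003
grasp_force: 0.0
```

Request:
carry_out --rows "20 53 0 0;20 53 0 0;20 53 0 0;20 53 0 0;20 53 0 0;19 58 -30 0;0 0 -40 0;0 0 -30 0;0 0 0 0;0 0 0 0"

```text
t: 3.4
eef_pos: [0.5971, 0.2339, 0.1351]
tool_rot: [-0.0, 0.999, 0.038, 0.001]
contact_force: [-0.9, 0.0, 0.1]
gripper_width: 0.0
grasp_force: 0.0
```

Request:
carry_out --rows "1 4 -20 0;0 0 -15 0;0 0 -8 0;0 0 0 0;0 0 0 0;0 0 0 0"

```text
t: 4.15
eef_pos: [0.5976, 0.2377, 0.0913]
tool_rot: [-0.0, 0.999, 0.038, 0.0]
contact_force: [0.7, 0.2, -0.8]
gripper_width: -0.001
grasp_force: 0.0
```

Request:
carry_out --rows "0 0 -5 0;0 0 -4 0;0 0 -4 0;0 0 -4 0;0 0 -3 0;0 0 -3 0;0 0 0 0;0 0 0 0"

```text
t: 5.15
eef_pos: [0.5968, 0.2375, 0.0674]
tool_rot: [0.0, 0.999, 0.038, -0.001]
contact_force: [0.4, -0.2, -0.4]
gripper_width: 0.001
grasp_force: 0.3
```

Request:
carry_out --rows "0 0 -2 0;0 0 0 0;0 0 0 0;0 0 0 0"

```text
t: 5.65
eef_pos: [0.5968, 0.2375, 0.0661]
tool_rot: [0.0, 0.999, 0.038, -0.0]
contact_force: [-2.2, -1.5, 5.8]
gripper_width: 0.0
grasp_force: 3.0
```

Request:
carry_out --rows "0 0 -2 0;0 0 -1 0;0 0 0 0;0 0 0 0"

```text
t: 6.15
eef_pos: [0.597, 0.2376, 0.0658]
tool_rot: [0.0, 0.999, 0.038, 0.0]
contact_force: [-8.3, -4.1, 26.1]
gripper_width: -0.002
grasp_force: 12.9
```

```bash
python3 - <<'E'
from h import *
c=read_camera("side"); cv2.imwrite("pics/s2.png",cv2.resize(c["img"][190:320,140:290],None,fx=4,fy=4,interpolation=2)); print(get_obs()["contact_force"],get_obs()["eef_pos"])
E
```

```text
[-8.53492366 -5.22080395 25.51261587] [0.59695256 0.23756506 0.06575548]
```

View pics/s2.png

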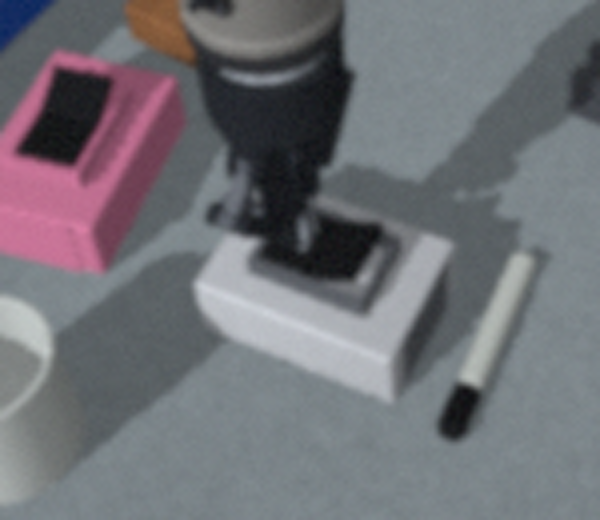

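The image shows the near half of the rocker now raised, and the fingers met a firm stop at 66 mm, so the rocker is on. Next is the round key.

Request:
carry_out --rows "0 0 10 0;0 0 30 0;0 0 30 0;-13 -45 0 9;-13 -45 0 0;-13 -45 0 0;-13 -46 0 0;-13 -46 0 0;-13 -46 0 0;-13 -46 0 0"

```text
t: 7.45
eef_pos: [0.5053, -0.0829, 0.1325]
tool_rot: [-0.0, 0.993, 0.117, -0.0]
contact_force: [0.4, -1.0, 0.1]
gripper_width: 0.002
grasp_force: 0.0
```

Request:
carry_out --rows "-13 -46 0 0;0 0 -20 0;0 0 -12 0;0 0 -10 0;0 0 0 0;0 0 0 0;0 0 0 0"

```text
t: 8.32
eef_pos: [0.4937, -0.1273, 0.0912]
tool_rot: [0.0, 0.993, 0.117, 0.0]
contact_force: [-0.9, 0.5, -0.6]
gripper_width: 0.001
grasp_force: 0.0
```

```bash
python3 - <<'E'
from h import *
from scipy.spatial.transform import Rotation
c=read_camera("top"); cv2.imwrite("pics/t2.png",cv2.resize(c["img"][90:260,160:400],None,fx=3.2,fy=3.2,interpolation=2)); print(get_obs()["contact_force"],get_obs()["eef_pos"])
E
```

```text
[-1.00460661  0.15874656  0.42810991] [ 0.49367216 -0.12732424  0.09117313]
```

View pics/t2.png

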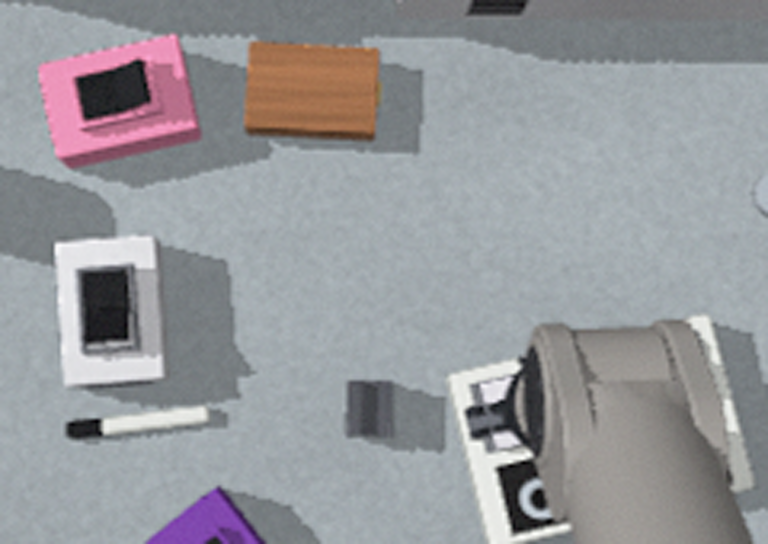

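The box hasn't moved (the white box is at about (107,310) in the crop), and the fingers are over the round key. I'll press it now.

Request:
carry_out --rows "0 0 -10 0;0 0 -8 0;0 0 -4 0;0 0 -3 0;0 0 -3 0;0 0 -3 0;0 0 0 0;0 0 0 0"

```text
t: 9.38
eef_pos: [0.4937, -0.1275, 0.0598]
tool_rot: [0.0, 0.993, 0.117, 0.0]
contact_force: [0.4, -0.1, -0.9]
gripper_width: 0.002
grasp_force: 0.0
```

Request:
carry_out --rows "0 0 -2 0;0 0 -1 0;0 0 0 0;0 0 0 0"

```text
t: 9.88
eef_pos: [0.4939, -0.1275, 0.0589]
tool_rot: [0.001, 0.993, 0.117, 0.001]
contact_force: [-6.9, 1.6, 24.7]
gripper_width: -0.002
grasp_force: 12.1
```

The round key is fully in, with a firm stop at 59 mm. Next is the bar.

Request:
carry_out --rows "0 0 8 0;0 0 27 0;4 -16 0 0;4 -25 0 0;4 -25 0 0;3 0 0 0;0 0 -4 0;0 0 0 0;0 0 0 0"

```text
t: 11.0
eef_pos: [0.5082, -0.1926, 0.0876]
tool_rot: [-0.0, 0.993, 0.117, -0.0]
contact_force: [-0.2, 0.2, -0.7]
gripper_width: -0.001
grasp_force: 0.0
```

```bash
python3 - <<'E'
from h import *
c=read_camera("side"); cv2.imwrite("pics/s3.png",cv2.resize(c["img"][100:210,250:390],None,fx=5,fy=5,interpolation=2)); print(get_obs()["contact_force"],get_obs()["eef_pos"])
E
```

```text
[-0.55772686 -0.22532306 -0.3766881 ] [ 0.50826617 -0.19277177  0.08771767]
```

View pics/s3.png

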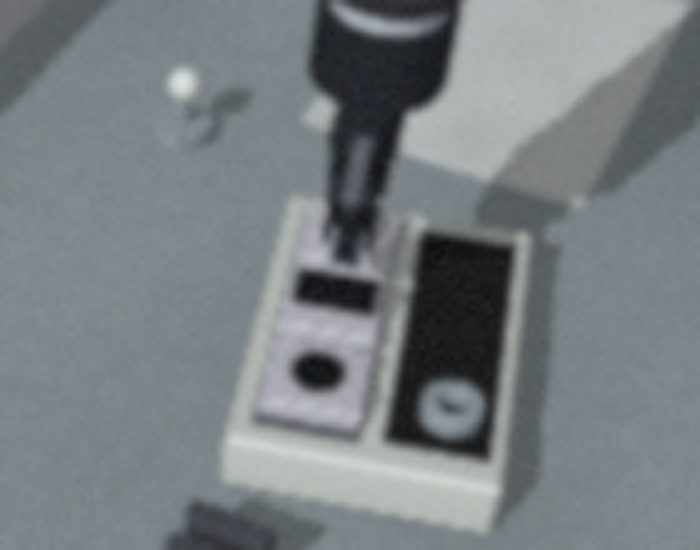

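The fingertips, at about (347,255) in the crop, hang 20 mm over the bar at (337,290), and the round key at (317,370) now sits low. I'll press the bar and release it.

Request:
carry_out --rows "0 0 -10 0;0 0 -8 0;0 0 -3 0;0 0 -3 0;0 0 -3 0;0 0 -2 0;0 0 0 0;0 0 0 0"

```text
t: 12.05
eef_pos: [0.5078, -0.1933, 0.0591]
tool_rot: [-0.0, 0.993, 0.117, -0.0]
contact_force: [-4.2, 1.4, 7.6]
gripper_width: 0.003
grasp_force: 4.0
```

Request:
carry_out --rows "0 0 -2 0;0 0 -1 0;0 0 0 0;0 0 0 0"

```text
t: 12.55
eef_pos: [0.508, -0.1934, 0.0586]
tool_rot: [0.0, 0.993, 0.117, -0.0]
contact_force: [-13.4, 4.6, 35.1]
gripper_width: 0.005
grasp_force: 17.4
```

The bar met its stop at 59 mm with 35 N, so it's fully in. I'll release it and clear the scene for a check.

Request:
carry_out --rows "0 0 5 0;0 0 10 0;0 0 40 0;0 0 60 0;0 -60 50 0;0 -60 0 0;0 -60 0 0;0 -60 0 0;0 -60 0 0;0 0 0 0"

```text
t: 13.8
eef_pos: [0.5054, -0.4881, 0.2099]
tool_rot: [0.002, 0.994, 0.112, -0.001]
contact_force: [0.3, 0.2, -1.1]
gripper_width: 0.001
grasp_force: 0.0
```

```bash
python3 - <<'E'
from h import *
c=read_camera("side");d=read_camera("top"); a=cv2.resize(c["img"][100:300,150:370],(400,364)); b=cv2.resize(d["img"][100:300,150:370],(400,364))
e=cv2.resize(c["img"][130:190,280:350],(400,343),interpolation=2)[:230]; f=cv2.resize(c["img"][225:295,180:262],(400,341),interpolation=2)[:230]
cv2.imwrite("pics/fin.png",np.vstack([np.hstack([a,b]),np.hstack([e,f])])); print(get_obs()["contact_force"],get_obs()["eef_pos"],get_obs()["t"])
E
```

```text
[ 0.03267126  0.98168439 -0.63726984] [ 0.50814746 -0.48176892  0.21022474] 13.9
```

View pics/fin.png

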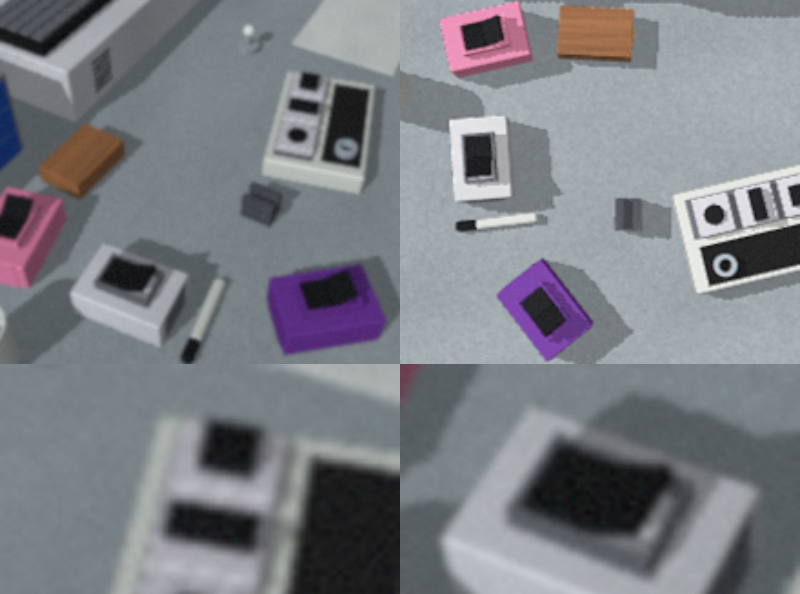

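The final picture shows the rocker flipped (its near end up, at about (650,500)), the round key low and the bar back up. Everything else is where it was, so I'm handing in.

```bash
python3 -c "
from station import *
print(hand_in())"
```

```text
the job is handed in; nothing more can be done
None
```

I pushed the rocker fully down, then pressed the round key fully in so it stays in, then pressed the bar key fully in and let it come back up. The square key and the switch box's position look unchanged in the last pictures, and I handed the job in at about 14 s.

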